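# Release the stepped focus target from the ratchet clamp

## Task

Lift the pawl of the ratchet clamp so that the clamp bar springs back, then take the stepped focus target out of the clamp and stand it upright, steps up as it stood, in the middle of the grey foam mat. Set it down gently rather than dropping it, and leave the loose things on the desk where they are.

Things in the scene. Friction and masses are not known exactly. Their poses are not given: they have to be found in the camera images.
- jig: The ratchet clamp, fixed: aluminium base plate 260 x 110 x 12 mm on the desk. Its +x runs along it, from fence and target to the pawl hinge. Origin on the desk (z 0); in its frame (mm) the target's centre is at x -60, the pawl disc at x 50, the fence at x -108 to -96 (60 wide, 50 high), the pawl's level hinge (along y) at x 115, z 50. Steel bar, toothed on top, in the middle.
- pawl_grip (a point): Centre of the steel thumb disc on the pawl of the clamp: 26 mm diameter, on edge, 16 mm wide; pinch its two flat faces (along its y, which is the jig's y). It is 84 mm above the desk with the pawl down; a narrow stem under it leads to the pawl arm, top at 60 mm; nothing within 50 mm is higher. It swings about the hinge, 65 mm along the jig's +x and 34 mm below it: lifting moves it up and to +x.
- pawl (a joint): Angle of the pawl, rad: 0 = down, engaged in the teeth of the clamp bar; grows as it is lifted, up to 0.9. Its tip clears the teeth at about 0.1; lift it to 0.4 or so. It needs a few newtons at the disc. Its hinge is stiff, so it stays where it is left.
- clamp_bar (a joint): Travel of the steel clamp bar along the jig's +x, m: 0 = clamped, the lip of its jaw hooked about 8 mm over the lowest step of the target (jaw and lip top 54 mm above the desk). A spring drives it back, away from the target, to 0.036 within about a second once the pawl is lifted; while the pawl is down it cannot go back.
- target_center (a point): Centre, half-way up, of the stepped focus target in the clamp: loose aluminium block 69 mm long (its x, along the jig's x), 40 wide (y), with three 23 mm long steps 45, 35 and 25 mm high, falling to +x, grey patches on top. 0.2 to 0.45 kg. Its underside is 22.5 mm below this point; in the clamp it is 18 mm above the desk. Grip it here across its 40 mm width, where nothing stands beside it.
- mat_top (a point): Centre of the top face of the grey foam mat, 140 x 140 mm, 8 mm thick, fixed flat on the desk, with nothing on it; its z axis points up.
- grey_card: Bystander, leave alone: a loose flat black plate with grey patches, 90 x 60 x 10 mm; origin at the centre of its underside.
- loupe: Bystander, leave alone: a loose grey round loupe, 48 mm diameter, 50 mm high; origin at the centre of its underside.
- small_target: Bystander, leave alone: a loose small aluminium block with two steps, 44 x 30 x 30 mm, lying free on the desk, not in the clamp; origin at the centre of its underside.
Mind the look-alikes: they are no part of the job. Leave any green, orange or purple look-alike of the part that bears target_center alone.

How it is judged:
On the way:
1. the pawl is lifted and the clamp bar has sprung back, with the target still in the clamp (value of joint pawl above 0.08 rad and value of joint clamp_bar above 0.025 m and distance of target_center from where it was at the start of the episode below 0.03 m), for 0.2 s.
At the end, for the whole second after the job is handed in: the target stands upright (within 10 degrees), steps up, at rest on the mat, its centre within 40 mm of the mat's centre, and the clamp bar is still back by more than 25 mm (horizontal distance between target_center and mat_top below 0.04 m and z of target_center in the frame of mat_top between 0.018 and 0.027 m and angle between target_center's own z axis and vertical below 0.17 rad and linear speed of target below 0.02 m/s and value of joint clamp_bar above 0.025 m); the robot touches nothing.
It fails at once if a loose bystander is moved by more than 30 mm (distance of any of grey_card, loupe, small_target from where it was at the start of the episode above 0.03 m).
It fails at once if the target is dropped (falls freely faster than 0.8 m/s, some 35 mm of fall) (linear speed of target above 0.8 m/s and contact force between the fingers and target below 0.2 N).
It also fails if it takes over 43 s, if anything falls off the work surface, if the arm or the gripper's body presses on something with over 40 N, if the wrist force passes 120 N, or if a joint passes its speed limit or range.

## Robot

A 6-joint arm with a two-finger parallel gripper is mounted at the origin on the work surface. World frame = base frame: x ahead of the robot, y to its left, z up, the work surface at z = 0. Lengths are in m, angles in rad, forces in N, time in s.
With the tool pointing down it reaches from about 0.325 to 0.85 m from the base axis. Payload 15.5 kg.
Tool frame: the origin (TCP) lies at the very end of the fingers, on their centre line; the grasp point (between the pads) lies 19 mm behind it; z points along the fingers, y is the direction in which the jaws open and shut (so a half turn about z gives the same grasp; the last joint's range is limited). The gripper opens to 91 mm and grips with 3 to 60 N. Pads are 32 mm wide; open, the fingers measure 118 mm over their backs; the gripper's body (76 mm by 178 mm) begins 60 mm behind the grasp point.
Start: joints at [-1.226, 0.494, 1.345, -0, 1.302, -0.096], TCP at [0.266, -0.566, 0.214] pointing down, gripper open.
Joint ranges: [-2.91, 2.91], [-0.82, 2.16], [0.22, 2.67], [-1.22, 4.37], [0.12, 2.79], [-3.08, 3.08]. Speed limits (rad/s): [1.89, 1.89, 2.57, 3.01, 3.01, 3.01].

## Interface

Orientations are given as a unit quaternion [x, y, z, w].
In Python, from rig import arm, cams, close_job, finder gives the robot as it stands.
- The arm moves only by the shell command python3 -m creep 'ROWS'. ROWS is a JSON object of lists of equal length, an entry for each row: "travel": the shift along the tool's x, y, z scaled (see below), a list of three; "angular": the turn, a rotation vector about the tool's x, y, z scaled (see below), a list of three; "claw": the opening, from 0 (shut) to 1 (fully open). A call has 1 to 20 rows; each row shifts and turns the commanded pose from where the row before left it, along the tool's axes as they then stand; what a row does not reach is not made up. The controller multiplies each number of a shift by 0.04 m and each number of a turn by 6 degrees. A row lasts 1/8 s, in which the tool goes at most 62.5 mm and 10.7 degrees, less where a joint would pass 70% of its speed; a pose out of reach is approached as far as the arm can. A call with a number of a shift or a turn outside -1 to 1 is refused whole. A call with a gripper value outside its range is refused whole. The fingers move at their own pace and stop on an object; the grip force is fixed at half the most. Time passes only in rows, so rows that do not move let the fingers close. It gives the time, the measured TCP pose, the force and the opening at its end, in the units of the state.
- arm.sense(): the state, without advancing time (a new reading comes with each control period).
- cams.read_camera(name): name is "scene" or "side" or "wrist"; returns (picture, depth): 420x560x3 uint8, red, green, blue; 420x560 float32, m along the optical axis (not along the pixel's ray), 0 where there is no reading.
- cams.calibration(name): a dict with "camera_matrix" (3x3 intrinsics, pixels), "position" and "orientation" of the camera in the world. Camera axes: x right, y down, z forward; pixel columns grow to the right and rows downward; lengths in m; the calibration is good to about 2 mm. A picture is of the moment at which its call begins: read the wrist's pose just before it. calibration takes no time and is no camera call; for the wrist camera it gives the pose at the moment of the call.
- close_job(): hands the job in, once; it reports no verdict.
Trained networks look in the newest picture that a camera, given by its name, has taken for a name from the list of things; names that differ only in an ending like _2 or _b are one class to them, and where a whole thing is asked for, a point or a joint stands for the part that bears it (a point fixed in the world has none). Each returns a list of dicts, best first, with "confidence" (0 to 1); they miss things now and then, are a little off and sometimes report something else, mostly with a low value. They report only what shows in the picture. A call takes as long as a camera call. They do not tell look-alikes from the thing itself.
- finder.cut_out(target, camera): "pixels" (420x560 bool, what is visible of it) and "position" ([row, column] in pixels, amid what is visible of it).
- finder.mark_of(target, camera): "position" ([row, column] in pixels: a listed point, or the origin of a listed thing).
The state is a dict: "time_s": time; "qpos": joint angles; "joint_velocities": joint speeds; "effort": joint torques, N m; "eef_pos": TCP position; "tcp_rot": TCP orientation; "contact_force": force on the tool from outside, world axes, zero at the start; "torque": the same for the moment, N m; "finger_gap": finger opening in m.
Only numpy, scipy, OpenCV 4.12 (cv2) and the standard library are available. Lean on these libraries where they do the work, as an engineer would, in place of code of your own. Each camera call takes 0.05 s, during which the arm holds its last target. There are 200 camera calls.

## Working session

There is one attempt and no reset: what is moved stays moved. The work goes in short steps, Python scripts to look and compute and a shell command to move; the robot and the scene stay as the last step left them, time stands still between calls to the robot, and variables do not carry over. Pictures are saved under pics/ and viewed, on a budget of 10 in all, crops included, one or two more only if the job needs it, and the job is handed in when it is done.

```bash
mkdir -p pics; cat > h.py <<'E'
import numpy as np, cv2
from scipy.spatial.transform import Rotation as R
from rig import arm, cams, finder
def cal(n):
    c=cams.calibration(n); return np.array(c["camera_matrix"]),np.array(c["position"]),R.from_quat(c["orientation"])
def cloud(n,d,c=None):
    K,p,q=c or cal(n); v,u=np.mgrid[:d.shape[0],:d.shape[1]]
    P=np.stack([(u-K[0,2])/K[0,0]*d,(v-K[1,2])/K[1,1]*d,d],-1)
    return q.apply(P.reshape(-1,3)).reshape(P.shape)+p
def ray(n,rc,z,c=None):
    K,p,q=c or cal(n); r=q.apply([(rc[1]-K[0,2])/K[0,0],(rc[0]-K[1,2])/K[1,1],1]); return p+r*(z-p[2])/r[2]
E
python3 - <<'E'
from h import *
ims=[]
for n in ["scene","side"]:
    im,d=cams.read_camera(n); im=im.copy(); W=cloud(n,d); np.save(f'/tmp/{n}.npy',W)
    cv2.imwrite(f'pics/{n}1.png',im[...,::-1])
    for t,z in [("pawl_grip",.084),("target_center",.0405),("mat_top",.008),("jig",0),("grey_card",0),("loupe",0),("small_target",0)]:
        for m in finder.mark_of(t,n)[:3]:
            print(n,t,round(m["confidence"],2),np.round(m["position"]),np.round(ray(n,m["position"],z),4))
print(arm.sense()["time_s"],arm.sense()["tcp_rot"],cal("scene")[1],cal("side")[1])
E
```

```text
scene pawl_grip 0.63 [211. 338.] [0.5231 0.0924 0.084 ]
scene target_center 0.92 [226. 264.] [ 0.6404 -0.0439  0.0405]
scene target_center 0.8 [159. 321.] [ 0.3889 -0.0378  0.0405]
scene target_center 0.78 [196. 301.] [ 0.5139 -0.017   0.0405]
scene mat_top 0.92 [162. 230.] [ 0.5189 -0.2499  0.008 ]
scene jig 0.91 [212. 319.] [0.5079 0.0374 0.    ]
scene jig 0.46 [288. 267.] [0.7535 0.0473 0.    ]
scene grey_card 0.61 [285. 267.] [0.7469 0.0428 0.    ]
scene grey_card 0.61 [209. 339.] [0.4715 0.0737 0.    ]
scene grey_card 0.17 [213. 320.] [0.5095 0.0387 0.    ]
scene loupe 0.87 [244. 204.] [ 0.7505 -0.1514  0.    ]
scene small_target 0.76 [329. 343.] [0.7346 0.2467 0.    ]
side pawl_grip 0.49 [180. 238.] [0.5009 0.0805 0.084 ]
side target_center 0.96 [259. 190.] [ 0.3746 -0.0804  0.0405]
side target_center 0.95 [233. 310.] [ 0.6253 -0.0709  0.0405]
side target_center 0.64 [228. 249.] [ 0.5037 -0.0272  0.0405]
side mat_top 0.83 [328. 280.] [ 0.5173 -0.2521  0.008 ]
side mat_top 0.36 [204. 346.] [0.7432 0.0208 0.008 ]
side jig 0.81 [223. 245.] [0.5027 0.0256 0.    ]
side grey_card 0.6 [204. 345.] [0.744  0.0284 0.    ]
side loupe 0.76 [262. 373.] [ 0.7434 -0.1468  0.    ]
side small_target 0.64 [150. 314.] [0.7314 0.2414 0.    ]
0.8 [ 9.75915029e-01  2.18150995e-01 -7.69494349e-06  9.82518553e-06] [1.04836768 0.30221691 1.0691674 ] [ 0.43388932 -0.62657022  0.72243645]
```

View pics/scene1.png

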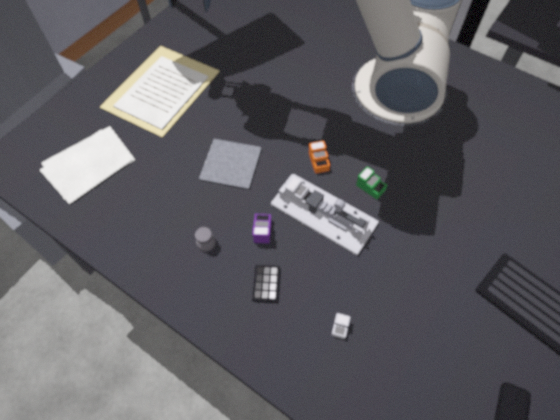

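View pics/side1.png

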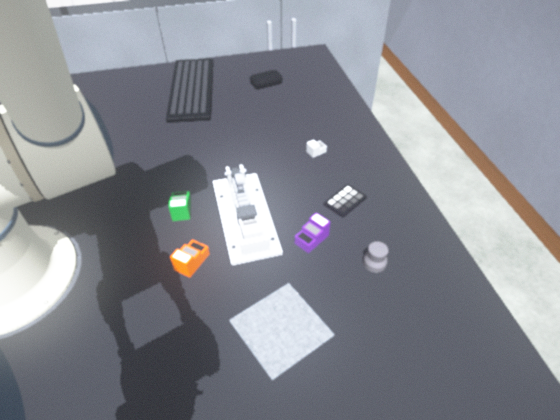

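```bash
python3 - <<'E'
from h import *
out=[]
for n,b in [("scene",(165,265,260,390)),("side",(150,275,200,295))]:
    im=cv2.imread(f'pics/{n}1.png'); W=np.load(f'/tmp/{n}.npy')
    r0,r1,c0,c1=b; w=W[r0:r1,c0:c1].reshape(-1,3); g=im[r0:r1,c0:c1].reshape(-1,3)
    m=(w[:,2]>.006)&(w[:,2]<.1)&(abs(w[:,0]-.505)<.09)&(abs(w[:,1]-.03)<.16)&(g.max(1).astype(int)-g.min(1)<50)
    print(n,m.sum(),[ (round(float(x),4)) for x in np.percentile(w[:,2],[5,25,50,75,95,99])])
    rc=cv2.minAreaRect((w[m,:2]*1000).astype(np.float32)); print(rc)
    # height along plate using long axis
    bx=cv2.boxPoints(rc); e=[bx[1]-bx[0],bx[2]-bx[1]]; a=max(e,key=np.linalg.norm); a=a/np.linalg.norm(a); a=a*np.sign(a[1])
    s=(w[m,:2]*1000-rc[0])@a; t=(w[m,:2]*1000-rc[0])@np.array([-a[1],a[0]])
    for lo in range(-130,130,10):
        k=(s>=lo)&(s<lo+10)&(abs(t)<30); 
        if k.sum(): print(lo,k.sum(),np.round(np.percentile(w[m][k,2]*1000,[50,80,98])), end='; ')
    print(a)
    out.append(cv2.resize(im[r0:r1,c0:c1],(390,390*(r1-r0)//(c1-c0)),interpolation=cv2.INTER_CUBIC))
H=max(o.shape[0] for o in out); out=[cv2.copyMakeBorder(o,0,H-o.shape[0],0,0,0) for o in out]
cv2.imwrite('pics/crop.png',np.hstack(out))
E
```

```text
scene 3817 [-0.0038, -0.0014, 0.001, 0.0124, 0.0538, 0.0789]
((504.3746337890625, 47.916786193847656), (271.152587890625, 139.61061096191406), 85.43014526367188)
-130 2 [49. 50. 50.]; -120 45 [49. 52. 53.]; -110 28 [62. 63. 64.]; -100 54 [62. 64. 66.]; -90 83 [60. 63. 66.]; -80 76 [52. 53. 56.]; -70 91 [50. 54. 56.]; -60 86 [42. 45. 55.]; -50 64 [44. 52. 55.]; -40 83 [52. 54. 56.]; -30 96 [51. 54. 57.]; -20 124 [40. 53. 56.]; -10 72 [26. 40. 47.]; 0 83 [35. 41. 48.]; 10 77 [33. 43. 50.]; 20 72 [28. 46. 90.]; 30 113 [45. 92. 98.]; 40 132 [50. 90. 96.]; 50 92 [37. 60. 88.]; 60 95 [29. 57. 62.]; 70 97 [27. 57. 61.]; 80 93 [34. 58. 61.]; 90 109 [55. 59. 62.]; 100 136 [52. 58. 62.]; 110 134 [16. 51. 60.]; 120 83 [11. 13. 15.]; [0.07967448 0.996821  ]
side 4205 [-0.0029, -0.0013, 0.0001, 0.0112, 0.0537, 0.0802]
((504.77764892578125, 45.656288146972656), (109.58155059814453, 263.5360412597656), 1.0817112922668457)
-130 151 [11. 13. 45.]; -120 413 [34. 48. 51.]; -110 170 [55. 62. 65.]; -100 78 [62. 64. 66.]; -90 56 [62. 63. 65.]; -80 48 [52. 53. 55.]; -70 89 [52. 53. 55.]; -60 39 [12. 43. 51.]; -50 150 [45. 52. 55.]; -40 100 [53. 54. 56.]; -30 86 [53. 54. 55.]; -20 59 [52. 53. 54.]; -10 41 [43. 46. 49.]; 0 28 [27. 47. 49.]; 10 65 [41. 47. 49.]; 20 130 [45. 84. 92.]; 30 143 [56. 93. 97.]; 40 68 [23. 59. 96.]; 50 51 [14. 24. 42.]; 60 56 [21. 28. 50.]; 70 39 [12. 36. 58.]; 80 57 [13. 57. 60.]; 90 149 [42. 57. 60.]; 100 82 [53. 59. 60.]; 110 34 [12. 58. 60.]; 120 24 [11. 12. 13.]; [-0.01887824  0.9998218 ]
```

View pics/crop.png

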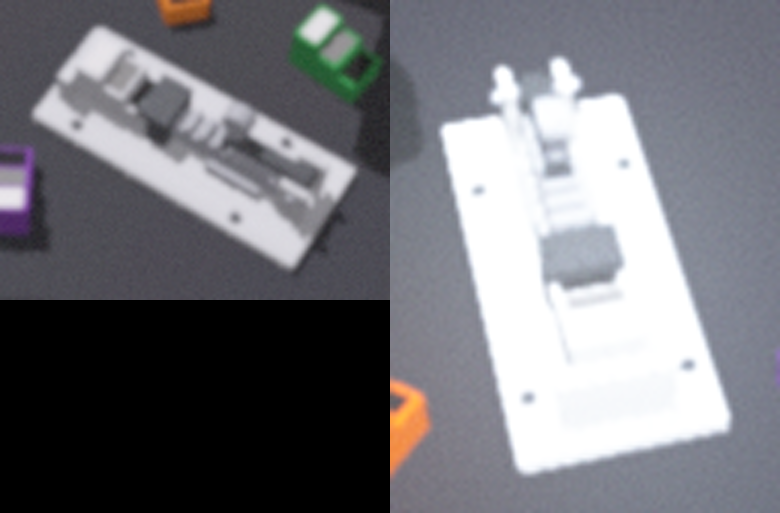

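```bash
python3 -m creep '{"travel":[[0.95,-0.86,-0.3],[0.95,-0.86,-0.3],[0.95,-0.86,-0.3],[0.95,-0.86,-0.3],[0.95,-0.86,-0.3],[0.95,-0.86,-0.3],[0.95,-0.86,-0.3],[0.95,-0.86,-0.3],[0.95,-0.86,0],[0.95,-0.86,0],[0.95,-0.86,0],[0.95,-0.86,0],[0,0,0],[0,0,0],[0,0,0],[0,0,0],[0,0,0],[0,0,0],[0,0,0],[0,0,0]],"angular":[[0,0,0],[0,0,0],[0,0,0],[0,0,0],[0,0,0],[0,0,0],[0,0,0],[0,0,0],[0,0,0],[0,0,0],[0,0,0],[0,0,0],[0,0,-1],[0,0,-1],[0,0,-1],[0,0,-1],[0,0,-1],[0,0,-1],[0,0,-1],[0,0,-1]],"claw":[1,1,1,1,1,1,1,1,1,1,1,1,1,1,1,1,1,1,1,1]}' && python3 -m creep '{"travel":[[0,0,0],[0,0,0],[0,0,0],[0,0,0]],"angular":[[0,0,-1],[0,0,-1],[0,0,-0.8],[0,0,0]],"claw":[1,1,1,1]}'
cat > look.py <<'E'
import sys
from h import *
tag=sys.argv[1]
c=cal("wrist"); im,d=cams.read_camera("wrist"); W=cloud("wrist",d,c); np.save(f'/tmp/w{tag}.npy',W); cv2.imwrite(f'pics/w{tag}.png',im[...,::-1])
for t,z in [("pawl_grip",.084),("target_center",.0405),("mat_top",.008),("jig",0)]:
    for m in finder.mark_of(t,"wrist")[:3]:
        r,k=np.round(m["position"]).astype(int); print(t,round(m["confidence"],2),(r,k),np.round(ray("wrist",m["position"],z,c),4),np.round(W[min(r,419),min(k,559)],4))
s=arm.sense(); print(s["time_s"],np.round(s["eef_pos"],4),np.round(s["tcp_rot"],4),s["contact_force"],s["finger_gap"],np.round(s["qpos"],3))
w=W.reshape(-1,3); m=(d.ravel()>0)&(w[:,2]>.009)&(w[:,2]<.016)&(abs(w[:,0]-.505)<.08)&(abs(w[:,1]-.03)<.15)
if m.sum()>500:
    from numpy.linalg import eigh
    print(cv2.minAreaRect((w[m,:2]*1000).astype(np.float32)),m.sum())
E
python3 look.py 1
```

```text
time_s: 3.3
eef_pos: [0.5029, 0.0022, 0.31]
tcp_rot: [0.802, 0.598, 0.0, 0.0]
contact_force: [-0.9, -0.4, 1.1]
finger_gap: 0.0916
time_s: 3.8
eef_pos: [0.5029, 0.0022, 0.31]
tcp_rot: [0.707, 0.707, 0.0, 0.0]
contact_force: [0.3, -0.4, -1.1]
finger_gap: 0.0909
pawl_grip 0.82 (np.int64(123), np.int64(282)) [0.5066 0.0851 0.084 ] [0.5059 0.085  0.0972]
target_center 0.91 (np.int64(200), np.int64(282)) [ 0.507  -0.0262  0.0405] [ 0.5062 -0.0225  0.0548]
target_center 0.66 (np.int64(214), np.int64(201)) [ 0.3811 -0.0485  0.0405] [ 0.3804 -0.049   0.036 ]
target_center 0.66 (np.int64(160), np.int64(432)) [0.7264 0.0349 0.0405] [0.7413 0.0315 0.0109]
mat_top 0.87 (np.int64(316), np.int64(290)) [ 0.5207 -0.2486  0.008 ] [ 0.5211 -0.2507  0.0065]
mat_top 0.23 (np.int64(158), np.int64(432)) [0.7423 0.0351 0.008 ] [0.7409 0.0346 0.0109]
jig 0.77 (np.int64(156), np.int64(280)) [0.5036 0.0368 0.    ] [0.5033 0.0402 0.0406]
4.05 [0.503  0.0021 0.31  ] [0.7075 0.7067 0.     0.    ] [ 0.63051405 -0.62805221 -0.05385444] 0.09142621119148922 [-0.115  0.232  1.491  0.     1.419 -0.113]
((506.6648254394531, 48.28999328613281), (110.053466796875, 259.6148681640625), 0.9901952743530273) 7908
```

View pics/w1.png

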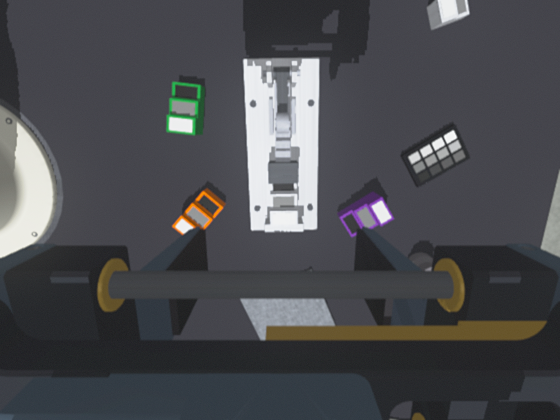

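```bash
python3 -m creep '{"travel":[[0,0,0],[0.7,0.04,0.6],[0.7,0.04,0.8],[0.7,0.03,0.8],[0,0,0.8],[0,0,0.8],[0,0,0.8],[0,0,0.7],[0,0,0.5],[0,0,0.25],[0,0,0],[0,0,0],[0,0,0],[0,0,0],[0,0,0],[0,0,0],[0,0,0]],"angular":[[0,0,-0.17],[0,0,0],[0,0,0],[0,0,0],[0,0,0],[0,0,0],[0,0,0],[0,0,0],[0,0,0],[0,0,0],[0,0,0],[0,0,0],[0,0,0],[0,0,0],[0,0,0],[0,0,0],[0,0,0]],"claw":[1,1,1,1,1,1,1,1,1,1,1,0,0,0,0,0,0]}'
```

```text
time_s: 6.18
eef_pos: [0.5058, 0.0862, 0.0679]
tcp_rot: [0.701, 0.713, -0.0, -0.0]
contact_force: [-0.3, 0.5, 0.4]
finger_gap: 0.0341
```

```bash
python3 -m creep '{"travel":[[0,0,0],[0,0,0],[0,0,0],[0,0,0]],"angular":[[0,0,0],[0,0,0],[0,0,0],[0,0,0]],"claw":[0,0,0,0]}'
```

```text
time_s: 6.68
eef_pos: [0.5051, 0.0861, 0.0678]
tcp_rot: [0.701, 0.713, -0.001, -0.0]
contact_force: [-4.9, -1.5, 3.9]
finger_gap: 0.016
```

```bash
python3 -m creep '{"travel":[[0.045,0,-0.08],[0.045,0,-0.08],[0.055,0,-0.075],[0.055,0,-0.075],[0.06,0,-0.07],[0.06,0,-0.07],[0.07,0,-0.06],[0.07,0,-0.06],[0.075,0,-0.055],[0.075,0,-0.055],[0,0,0],[0,0,0]],"angular":[[0,0,0],[0,0,0],[0,0,0],[0,0,0],[0,0,0],[0,0,0],[0,0,0],[0,0,0],[0,0,0],[0,0,0],[0,0,0],[0,0,0]],"claw":[0,0,0,0,0,0,0,0,0,0,0,0]}'; python3 -m creep '{"travel":[[0,0,0],[0,0,0],[0,0,0],[0,0,0],[0,0,0],[0,0,0],[0,0,0]],"angular":[[0,0,0],[0,0,0],[0,0,0],[0,0,0],[0,0,0],[0,0,0],[0,0,0]],"claw":[1,1,1,1,1,1,1]}'
```

```text
time_s: 8.18
eef_pos: [0.5047, 0.1107, 0.0954]
tcp_rot: [0.701, 0.713, -0.0, -0.0]
contact_force: [-6.9, -3.2, -0.7]
finger_gap: 0.0155
time_s: 9.05
eef_pos: [0.5054, 0.1106, 0.0951]
tcp_rot: [0.701, 0.713, 0.0, 0.0]
contact_force: [0.3, -0.3, -0.9]
finger_gap: 0.0827
```

```bash
python3 -m creep '{"travel":[[0,0,-0.5],[0,0,-1],[0,0,-1],[-0.7,0,-1],[-0.7,0,-1],[-0.7,0,-0.6],[-0.5,0,0],[0,0,0],[0,0,0]],"angular":[[0,0,0],[0,0,0],[0,0,0],[0,0,0],[0,0,0],[0,0,0],[0,0,0],[0,0,0],[0,0,0]],"claw":[1,1,1,1,1,1,1,1,1]}'; python3 look.py 2
python3 - <<'E'
import cv2; im=cv2.imread('pics/w2.png')[20:270,170:400]; cv2.imwrite('pics/w2c.png',cv2.resize(im,None,fx=2.3,fy=2.3,interpolation=cv2.INTER_CUBIC))
E
```

```text
time_s: 10.18
eef_pos: [0.507, 0.0071, 0.2988]
tcp_rot: [0.701, 0.713, -0.0, -0.0]
contact_force: [0.3, 0.4, -0.1]
finger_gap: 0.0914
pawl_grip 0.7 (np.int64(106), np.int64(281)) [0.507  0.1098 0.084 ] [0.5068 0.1071 0.1224]
target_center 0.95 (np.int64(218), np.int64(192)) [ 0.376  -0.0487  0.0405] [ 0.3741 -0.0497  0.0356]
target_center 0.92 (np.int64(222), np.int64(363)) [ 0.633  -0.0493  0.0405] [ 0.6348 -0.0514  0.0362]
target_center 0.79 (np.int64(113), np.int64(182)) [0.3712 0.1016 0.0405] [0.3696 0.1023 0.0365]
mat_top 0.75 (np.int64(324), np.int64(283)) [ 0.5176 -0.2529  0.008 ] [ 0.5169 -0.2538  0.007 ]
mat_top 0.66 (np.int64(166), np.int64(436)) [0.7477 0.0328 0.008 ] [0.746  0.0328 0.0116]
jig 0.59 (np.int64(162), np.int64(280)) [0.5059 0.0338 0.    ] [0.5067 0.0391 0.0552]
10.425 [0.5072 0.0072 0.2989] [ 7.005e-01  7.136e-01 -1.000e-04 -2.000e-04] [-0.15038851 -0.23352462  0.36767166] 0.09102605112174142 [-0.104  0.247  1.5    0.     1.395 -0.122]
((506.7137451171875, 47.47052764892578), (110.11661529541016, 259.5840759277344), 0.9900729656219482) 8229
```

View pics/w2c.png

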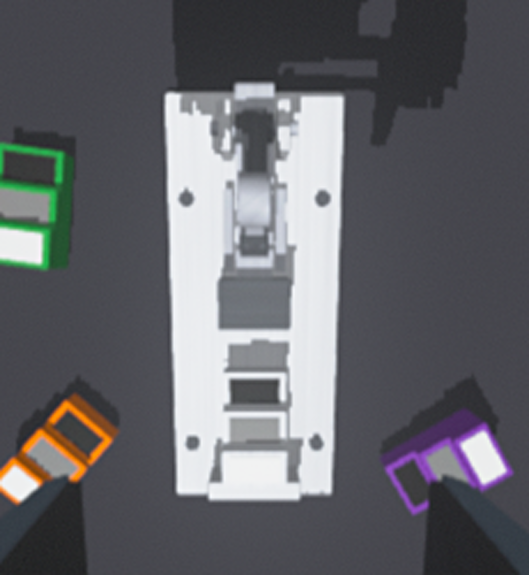

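```bash
python3 - <<'E'
from h import *
W=np.load('/tmp/w2.npy').reshape(-1,3); u=np.array([-.0173,.99985]); v=np.array([-u[1],u[0]]); o=np.array([.5069,.0363])
p=(W[:,:2]-o)*1000; s=p@u; t=p@v; z=W[:,2]*1000
for lo in range(-115,20,4):
    k=(s>=lo)&(s<lo+4)&(abs(t)<35)&(z>30)
    if k.sum()>3: print(lo,k.sum(),np.round(np.percentile(z[k],[10,50,90])),np.round(np.percentile(t[k],[1,99]),1))
E
```

```text
-111 37 [49. 50. 51.] [-29.2  28.1]
-107 87 [49. 50. 51.] [-29.5  28.5]
-103 89 [49. 50. 51.] [-29.5  28.7]
-99 92 [32. 49. 63.] [-29.5  29.7]
-95 60 [63. 64. 65.] [-18.5  18.9]
-91 79 [63. 64. 65.] [-19.9  18.9]
-87 72 [63. 63. 65.] [-19.9  18.8]
-83 72 [63. 64. 65.] [-19.8  18.8]
-79 83 [63. 64. 65.] [-19.8  18.7]
-75 121 [53. 59. 64.] [-19.7  18.9]
-71 72 [53. 54. 55.] [-18.6  19.1]
-67 76 [53. 54. 55.] [-18.6  19. ]
-63 66 [52. 54. 55.] [-18.6  19. ]
-59 72 [53. 54. 55.] [-18.5  18.9]
-55 82 [53. 54. 55.] [-19.9  18.9]
-51 109 [43. 48. 54.] [-18.9  19.3]
-47 80 [43. 43. 45.] [-18.8  19.3]
-43 57 [43. 44. 45.] [-18.8  19.2]
-39 77 [43. 44. 45.] [-18.7  19.2]
-35 81 [43. 44. 45.] [-18.7  19.1]
-31 74 [42. 43. 44.] [-18.7  19.1]
-27 43 [30. 39. 44.] [-19.   18.6]
-19 11 [419. 420. 420.] [-23.9 -22.3]
-15 209 [420. 420. 421.] [-30.9 -21.1]
-11 1025 [420. 420. 421.] [-34.9 -19.9]
-7 21277 [409. 419. 428.] [-34.2  34.4]
-3 7712 [395. 422. 429.] [-33.6  33.6]
1 4922 [391. 394. 396.] [-34.2  34.2]
5 116 [ 53.  54. 393.] [-23.3  34.9]
9 95 [53. 54. 55.] [-21.9  20.8]
13 96 [54. 54. 55.] [-21.9  20.8]
17 95 [53. 54. 55.] [-21.8  20.8]
```

```bash
python3 -m creep '{"travel":[[-0.45,0.01,0.7],[-0.42,0,0.9],[0,0,0.9],[0,0,0.9],[0,0,0.9],[0,0,0.8],[0,0,0.7],[0,0,0.5],[0,0,0.3],[0,0,0.2],[0,0,0.1],[0,0,0],[0,0,0]],"angular":[[0,0,0],[0,0,0],[0,0,0],[0,0,0],[0,0,0],[0,0,0],[0,0,0],[0,0,0],[0,0,0],[0,0,0],[0,0,0],[0,0,0],[0,0,0]],"claw":[1,1,1,1,1,1,1,1,1,1,1,1,1]}' && python3 -m creep '{"travel":[[0,0,0],[0,0,0],[0,0,0],[0,0,0],[0,0,0],[0,0,0],[0,0,0],[0,0,0]],"angular":[[0,0,0],[0,0,0],[0,0,0],[0,0,0],[0,0,0],[0,0,0],[0,0,0],[0,0,0]],"claw":[0,0,0,0,0,0,0,0]}'
```

```text
time_s: 12.05
eef_pos: [0.5086, -0.0282, 0.0235]
tcp_rot: [0.701, 0.713, 0.0, 0.0]
contact_force: [0.3, -0.1, 1.1]
finger_gap: 0.0907
time_s: 13.05
eef_pos: [0.5081, -0.0281, 0.0231]
tcp_rot: [0.701, 0.713, -0.0, -0.0]
contact_force: [-1.0, -0.4, 0.3]
finger_gap: 0.0396
```

```bash
python3 -m creep '{"travel":[[0,0,-0.1],[0,0,-0.2],[0,0,-0.3],[0,0,-0.4],[0,0,-0.5],[0,0,-0.5],[0,0,-0.3],[0,0,-0.2],[0,0,0],[0,0,0]],"angular":[[0,0,0],[0,0,0],[0,0,0],[0,0,0],[0,0,0],[0,0,0],[0,0,0],[0,0,0],[0,0,0],[0,0,0]],"claw":[0,0,0,0,0,0,0,0,0,0]}'; python3 - <<'E'
from h import *
for n in ["scene","side"]:
    im,d=cams.read_camera(n); cv2.imwrite(f'pics/{n}2.png',im[...,::-1])
    for t,z in [("target_center",.14),("mat_top",.008)]:
        for m in finder.mark_of(t,n)[:3]: print(n,t,round(m["confidence"],2),np.round(m["position"]),np.round(ray(n,m["position"],z),4))
print(arm.sense())
a=cv2.imread('pics/scene2.png')[120:300,180:400]; b=cv2.imread('pics/side2.png')[130:370,140:400]
cv2.imwrite('pics/c2.png',np.hstack([cv2.resize(a,(390,320)),cv2.resize(b,(390,320))]))
E
```

```text
time_s: 14.3
eef_pos: [0.508, -0.0281, 0.1226]
tcp_rot: [0.701, 0.713, -0.0, -0.0]
contact_force: [0.2, -0.5, -2.9]
finger_gap: 0.0395
scene target_center 0.8 [173. 301.] [ 0.5133 -0.0215  0.14  ]
scene target_center 0.6 [227. 265.] [ 0.6808 -0.0061  0.14  ]
scene target_center 0.55 [183. 373.] [0.4416 0.1325 0.14  ]
scene mat_top 0.66 [161. 231.] [ 0.5158 -0.2484  0.008 ]
side target_center 0.93 [205. 178.] [ 0.3727 -0.0235  0.14  ]
side target_center 0.86 [232. 307.] [ 0.5929 -0.1494  0.14  ]
side target_center 0.84 [191. 248.] [ 0.5103 -0.0168  0.14  ]
side mat_top 0.62 [327. 283.] [ 0.5223 -0.2523  0.008 ]
{'time_s': 14.6, 'qpos': array([-1.72694739e-01,  4.50711599e-01,  1.73597814e+00, -3.91604736e-05,
        9.55430520e-01, -1.90485679e-01]), 'joint_velocities': array([ 0.00058309, -0.001786  , -0.00148173,  0.00040126,  0.00033684,
        0.00028859]), 'effort': array([-4.36056682e-03, -7.43412423e+01, -2.81601602e+01,  5.34845574e-02,
        5.10274549e-02, -9.42199790e-05]), 'eef_pos': array([ 0.50816499, -0.02815189,  0.12283997]), 'tcp_rot': array([ 7.00780750e-01,  7.13376668e-01, -1.62940441e-04, -2.08079673e-04]), 'contact_force': array([ 0.43380924,  0.10847772, -1.93182236]), 'torque': array([-0.0018646 , -0.05938749, -0.00767394]), 'finger_gap': 0.039821499484775105}
```

View pics/c2.png

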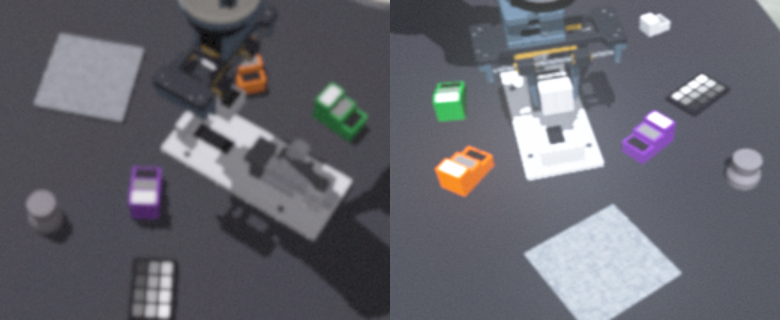

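```bash
python3 -m creep '{"travel":[[-0.2,0,0],[-0.5,0.02,0],[-0.8,0.03,0],[-0.9,0.03,0],[-0.9,0.03,0],[-0.9,0.03,0],[-0.7,0.02,0.1],[-0.5,0,0.2],[-0.27,0,0.3],[0,0,0.4],[0,0,0.4],[0,0,0.4],[0,0,0.3],[0,0,0.2],[0,0,0.2],[0,0,0.1],[0,0,0],[0,0,0]],"angular":[[0,0,0],[0,0,0],[0,0,0],[0,0,0],[0,0,0],[0,0,0],[0,0,0],[0,0,0],[0,0,0],[0,0,0],[0,0,0],[0,0,0],[0,0,0],[0,0,0],[0,0,0],[0,0,0],[0,0,0],[0,0,0]],"claw":[0,0,0,0,0,0,0,0,0,0,0,0,0,0,0,0,0,0]}' && python3 -m creep '{"travel":[[0,0,0.03],[0,0,0.03],[0,0,0.03],[0,0,0],[0,0,0]],"angular":[[0,0,0],[0,0,0],[0,0,0],[0,0,0],[0,0,0]],"claw":[0,0,0,0,0]}'
```

```text
time_s: 16.85
eef_pos: [0.5189, -0.255, 0.0194]
tcp_rot: [0.701, 0.713, 0.0, 0.0]
contact_force: [-0.5, 0.5, -2.3]
finger_gap: 0.0398
time_s: 17.48
eef_pos: [0.5188, -0.2549, 0.0155]
tcp_rot: [0.701, 0.713, 0.0, 0.0]
contact_force: [0.2, 0.3, -2.6]
finger_gap: 0.0399
```

```bash
python3 -m creep '{"travel":[[0,0,0.02],[0,0,0.02],[0,0,0.02],[0,0,0],[0,0,0]],"angular":[[0,0,0],[0,0,0],[0,0,0],[0,0,0],[0,0,0]],"claw":[0,0,0,0,0]}'; python3 -c "
from h import *
print(arm.sense()['contact_force'],arm.sense()['eef_pos'])"
```

```text
time_s: 18.1
eef_pos: [0.5187, -0.2548, 0.0131]
tcp_rot: [0.701, 0.713, -0.0, -0.0]
contact_force: [-0.4, 0.3, -1.3]
finger_gap: 0.04
[-0.4052654   0.29315547 -1.25292294] [ 0.51872502 -0.25480284  0.01311787]
```

Force is falling; 1 mm more to confirm contact.

```bash
python3 -m creep '{"travel":[[0,0,0.015],[0,0,0.015],[0,0,0],[0,0,0]],"angular":[[0,0,0],[0,0,0],[0,0,0],[0,0,0]],"claw":[0,0,0,0]}'
```

```text
time_s: 18.6
eef_pos: [0.5187, -0.2548, 0.0131]
tcp_rot: [0.701, 0.713, 0.0, 0.0]
contact_force: [-5.3, 3.6, 23.2]
finger_gap: 0.0397
```

```bash
python3 -m creep '{"travel":[[0,0,-0.015],[0,0,-0.01],[0,0,0],[0,0,0],[0,0,0],[0,0,0],[0,0,0],[0,0,0]],"angular":[[0,0,0],[0,0,0],[0,0,0],[0,0,0],[0,0,0],[0,0,0],[0,0,0],[0,0,0]],"claw":[0,0,0.55,0.7,1,1,1,1]}' && python3 -m creep '{"travel":[[0,0,-0.3],[0,0,-0.6],[0,0,-0.9],[0,0,-0.9],[0,0,-0.9],[-0.9,0,-0.9],[-0.9,0,-0.9],[-0.9,0,-0.5],[0,0,0],[0,0,0]],"angular":[[0,0,0],[0,0,0],[0,0,0],[0,0,0],[0,0,0],[0,0,0],[0,0,0],[0,0,0],[0,0,0],[0,0,0]],"claw":[1,1,1,1,1,1,1,1,1,1]}'; python3 look.py 3; python3 - <<'E'
from h import *
W=np.load('/tmp/w3.npy').reshape(-1,3); m=(W[:,2]>.025)&(W[:,2]<.07)&(abs(W[:,0]-.519)<.06)&(abs(W[:,1]+.251)<.06); w=W[m]
print(cv2.minAreaRect((w[:,:2]*1000).astype(np.float32)), np.histogram(w[:,2],bins=np.arange(.025,.07,.005)))
im,d=cams.read_camera("side"); V=cloud("side",d).reshape(-1,3)
V=V[(abs(V[:,0]-.507)<.03)&(abs(V[:,1]-.11)<.2)&(V[:,2]>.1)&(V[:,2]<.2)]; print(len(V),V.mean(0))
a=cv2.imread('pics/w3.png'); b=im[...,::-1]; cv2.imwrite('pics/c3.png',cv2.resize(np.hstack([a,b]),(800,300)))
E
```

```text
time_s: 19.6
eef_pos: [0.5187, -0.2549, 0.0129]
tcp_rot: [0.701, 0.713, 0.0, 0.0]
contact_force: [0.6, -0.2, -0.6]
finger_gap: 0.0911
time_s: 20.85
eef_pos: [0.5202, -0.362, 0.2488]
tcp_rot: [0.701, 0.713, 0.0, -0.0]
contact_force: [1.0, 0.3, 0.1]
finger_gap: 0.0911
21.1 [ 0.5206 -0.3619  0.2486] [ 7.005e-01  7.136e-01 -0.000e+00 -5.000e-04] [ 0.60565094 -0.50845906 -0.45746652] 0.09128570529461885 [-0.702  0.478  1.274  0.     1.391 -0.72 ]
((519.4988403320312, -250.873046875), (39.58640670776367, 68.67118072509766), 0.9506890177726746) (array([  0, 613,  44, 626,  33, 641,  31,   0]), array([0.025, 0.03 , 0.035, 0.04 , 0.045, 0.05 , 0.055, 0.06 , 0.065]))
94 [0.5033111  0.10045352 0.11399902]
```

View pics/c3.png

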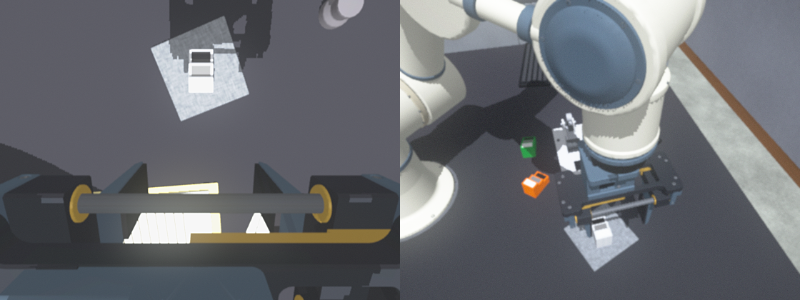

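```bash
python3 -c "
from rig import close_job
print(close_job())"
```

```text
the job is handed in; nothing more can be done
None
```

The job is done and handed in at about 21 s of the 43 s allowed. I pinched the pawl disc and lifted it by about 0.5 rad, and the clamp bar sprang back. I then gripped the target across its width, moved it to the mat and lowered it until it touched down at about 23 N. After that I opened the fingers and retreated.

Last checks:
- **Position:** depth from the wrist camera puts the target's centre at (0.5195, −0.2509). The mat's centre was measured at about (0.518, −0.251), so it is about 2 mm off.
- **Standing:** its three steps are level at roughly 33, 43 and 53 mm, so it stands upright on the 8 mm mat, steps up.
- **Clamp:** the wrist picture taken after the release showed the bar back. I did not measure the bar again at the end. The last side picture still had points about 114 mm high near the pawl disc, which suggests the pawl stayed lifted.
- **Robot:** it was clear of everything, with the contact force near zero.
- **Bystanders:** the arm never went near the loose things, and they looked undisturbed in the picture taken after the lift. I did not measure them again at the end.

The networks also reported the green, orange and purple look-alikes as the target; I ruled those out using the jig geometry. No check failed. The one disagreement was about the jig: its base plate turned out to be centred about 12 mm along +x from the jig's origin. I used the origin that matched the measured disc and target.

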